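# Uncap the fuel-gas outlet

## Task

Take the blanking cap off the fuel-gas outlet so that the torch hose can be connected: it is the brass hex cap with nicked corners and an engraved arrow, so its thread is left-handed and it unscrews clockwise, seen from above. Turn it with an easy hand, letting it climb its thread without forcing it up, down or sideways, until it comes off freely, then set it down gently in the white tray, mouth down and clear of the lead strip. Leave the plain cap screwed on and everything else where it is.

Things in the scene. Friction and masses are not known exactly. Their poses are not given: they have to be found in the camera images.
- cap_notched_hex (a point): The cap to remove: brass, 36 mm tall; hex 36 mm across flats, its upper 22 mm, over a round fluted skirt (dia 41, lower 14 mm). Each hex corner is nicked half-way up; on top a clockwise arrow is engraved. 0.14 to 0.26 kg. Point on its axis, 25 mm above its mouth rim, 11 mm below its top. Own z up along the axis; own y is normal to a pair of flats, so are y +60 and +120 deg; corner on x.
- outlet_left_hand_seat (a point): Shoulder of the fuel-gas outlet, 55 mm above the bench, a brass disc (dia 39) on a steel body screwed to the bench (flange dia 62, small tap at its front). Point: axis of the threaded stub, at the shoulder on which the cap's rim sits when screwed home. The stub (thread dia 27) stands 20 mm above it; from its top a sprung, domed seal pin rises up to 10 mm more and pushes a screwed-home cap up with about 4 N.
- outlet_left_hand: The whole fixed fuel-gas outlet, origin at its foot. Its thread is left-handed and coarse (three starts, 1 to 2 mm axial play): turned clockwise seen from above the cap climbs, how far per turn must be felt; held at one height, lifted too fast or pulled early it binds. Home or up to 0.3 rad loose at the start; stays where left; free after 1.8 to 2.6 rad from home (more turning does no harm); then lift 35 mm to clear.
- cap_notched: The same nicked cap; origin at the centre of its mouth rim, own z up along its axis.
- cap_plain_hex (a point): The other cap, same size but with plain corners and bare top, screwed on the other outlet with an ordinary right-hand thread. Stays on. Point 25 mm above its rim. The two outlets stand 120 to 320 mm apart and may change places.
- cap_plain (a joint): Turn of the plain cap on its stub: 0 as found (screwed home), grows as it is unscrewed counter-clockwise; it takes about 0.12 N m.
- tray_floor (a point): Shallow white enamel tray, loose, 105 x 160 mm, 16 mm tall rim, walls 2 mm, floor 2 mm thick. Point: centre of the inner floor. Own x along its 105 mm side, own y along its 160 mm side, z up.
- tray: The same white tray; origin at the centre of its underside.
- lead_strip: Grey lead strip 24 x 85 x 11 mm lying across the tray's -y end, 50 to 58 mm from the tray's centre; it stays there. Own y along its length. Origin under its centre.
- flux_brush: Flux brush 21 x 164 x 8 mm on the bench in front, bystander. Origin under its centre.
- needle_file: Needle file 19 x 223 x 20 mm on the bench behind the outlets, bystander. Origin under its centre.
- wax_cake: Round cake of beeswax, dia 71, 35 mm tall, left of the outlets, bystander. Origin under its centre.
There are look-alikes about, which are no part of the job. Leave any blue look-alike of the lead_strip alone.

How it is judged:
On the way:
1. the nicked cap is off its thread, its mouth at least 22 mm above the outlet's shoulder (z of cap_notched in the frame of outlet_left_hand_seat above 0.022 m), for 0.1 s.
At the end, for the whole second after the job is handed in: The nicked cap stands at rest, mouth down (within 6 degrees) on the floor of the white tray, inside its rim and not touching the lead strip; the plain cap is still screwed on its outlet (z of cap_notched in the frame of tray between 0 and 0.006 m and x of cap_notched in the frame of tray between -0.033 and 0.033 m and y of cap_notched in the frame of tray between -0.06 and 0.06 m and contact force between cap_notched and lead_strip below 0.05 N and angle between cap_notched's own z axis and vertical below 0.1 rad and linear speed of cap_notched below 0.02 m/s and value of joint cap_plain below 0.15 rad).
It fails at once if the nicked cap and its outlet are pressed or pulled together with more than 30 N (thread forced) (contact force between cap_notched and outlet_left_hand above 30 N).
It fails at once if the cap is dropped or banged into the tray (more than 55 N between them) (contact force between cap_notched and tray above 55 N).
It fails at once if the plain cap is unscrewed by more than 0.15 rad (value of joint cap_plain above 0.15 rad).
It fails at once if the flux brush, needle file, wax cake or lead strip is moved by more than 30 mm (distance of any of flux_brush, needle_file, wax_cake, lead_strip from where it was at the start of the episode above 0.03 m).
It also fails if it takes over 64 s, if anything falls off the work surface, if the arm or the gripper's body presses on something with over 40 N, if the wrist force passes 120 N, or if a joint passes its speed limit or range.

## Robot

A 7-joint arm with a two-finger parallel gripper is mounted at the origin on a cart in front of the work surface, level with it; the furniture and walls round the work are solid. World frame = base frame: x ahead of the robot, y to its left, z up, the work surface at z = 0. Lengths are in m, angles in rad, forces in N, time in s.
With the tool pointing down it reaches from about 0.35 to 0.9 m from the base axis. Payload 8.1 kg.
Tool frame: the origin (TCP) lies midway between the tips of the shut fingers; the grasp point (between the pads) lies 19 mm behind it (arm.hold_point_z is the distance from the TCP to the grasp point, in m); z points along the fingers, y is the direction in which the jaws open and shut (so a half turn about z gives the same grasp; the last joint's range is limited). The gripper opens to 92 mm and grips with 3 to 60 N. Pads are 19 mm wide; open, the fingers measure 130 mm over their backs; the gripper's body (75 mm by 190 mm) begins 47 mm behind the grasp point.
Start: joints at [1.192, 0.434, 0.025, 1.573, -0.012, 1.134, -0.075], TCP at [0.17, -0.601, 0.227] pointing down, gripper open.
Joint ranges: [-2.62, 2.62], [-0.44, 2.09], [-1.27, 1.32], [0.08, 2.57], [-1.32, 4.46], [0.12, 2], [-2.74, 2.74]. Speed limits (rad/s): [2.22, 2.22, 3.01, 3.01, 3.14, 3.14, 3.14].

## Interface

Orientations are given as a rotation vector (axis times angle).
In Python, from cell import arm gives the robot as it stands.
- The arm moves only by the shell command python3 -m pendant 'ROWS' [FORCE]. ROWS is JSON, a list of rows, each a list of 3 entries, a list of its own where there are three numbers: the shift along the tool's x, y, z in m, then the turn, a rotation vector about the tool's x, y, z in degrees, then the finger opening in m, from 0 to 0.0918. A call has 1 to 10 rows; each row shifts and turns the commanded pose from where the row before left it, along the tool's axes as they then stand; what a row does not reach is not made up. A row lasts 1/8 s, in which the tool goes at most 62.5 mm and 10.7 degrees, less where a joint would pass 70% of its speed; a pose out of reach is approached as far as the arm can. A call with a gripper value outside its range is refused whole. The fingers move at their own pace and stop on an object; FORCE is the grip in N (left out, the last holds). Time passes only in rows, so rows that do not move let the fingers close. It gives the time, the measured TCP pose, the force and the opening at its end, in the units of the state.
- arm.observe(): the state, without advancing time (a new reading comes with each control period).
- arm.get_image(name): name is "side" or "top" or "wrist"; returns (picture, depth): 400x640x3 uint8, red, green, blue; 400x640 float32, m along the optical axis (not along the pixel's ray), 0 where there is no reading.
- arm.camera_params(name): a dict with "fovy" (degrees; the focal length in pixels is half the picture's height over the tangent of half this angle, whatever the lens; pixels are square), "cx", "cy" (the principal point, pixels), "k1" (the pictures are not rectified: a ray, as slopes to the right and down, at radius r is drawn at 1 + k1 r^2 times it, then the intrinsics apply), "rvec" (rotation vector, rad) and "tvec" (3), from world to camera coordinates, as OpenCV has them; the wrist camera has in their place "mount" (4x4, takes a point from camera to tool coordinates, whose origin is the TCP and whose axes are the flange's). Camera axes: x right, y down, z forward; pixel columns grow to the right and rows downward; lengths in m; the calibration is good to about 2 mm. A picture is of the moment at which its call begins: read the wrist's pose just before it. camera_params takes no time and is no camera call.
- arm.sign_off(): hands the job in, once; it reports no verdict.
Trained networks look in the newest picture that a camera, given by its name, has taken for a name from the list of things; names that differ only in an ending like _2 or _b are one class to them, and where a whole thing is asked for, a point or a joint stands for the part that bears it (a point fixed in the world has none). Each returns a list of dicts, best first, with "conf" (0 to 1); they miss things now and then, are a little off and sometimes report something else, mostly with a low value. They report only what shows in the picture. A call takes as long as a camera call. They do not tell look-alikes from the thing itself.
- arm.look_for(camera, label): "rect" ([centre column, centre row, width, height] in pixels, round what is visible of it).
- arm.masks_of(camera, label): "pixels" (400x640 bool, what is visible of it) and "rect" ([centre column, centre row, width, height] in pixels, round what is visible of it).
The state is a dict: "clock": time; "joints": joint angles; "dq": joint speeds; "joint_efforts": joint torques, N m; "position": TCP position; "ee_rot": TCP orientation; "force": force on the tool from outside, world axes, zero at the start; "ft_torque": the same for the moment, N m; "width": opening from 0.0 (shut) to 1.0 (fully open).
Only numpy, scipy, OpenCV 4.12 (cv2) and the standard library are available. Lean on these libraries where they do the work, as an engineer would, in place of code of your own. Each camera call takes 0.05 s, during which the arm holds its last target.

## Working session

There is one attempt and no reset: what is moved stays moved. The work goes in short steps, Python scripts to look and compute and a shell command to move; the robot and the scene stay as the last step left them, time stands still between calls to the robot, and variables do not carry over. Pictures are saved under pics/ and viewed, and the job is handed in when it is done.

```bash
ls; mkdir -p pics
python3 - <<'E'
from cell import arm
import cv2
print(arm.observe())
for n in ["side","top","wrist"]:
    im,d=arm.get_image(n); cv2.imwrite(f"pics/{n}0.png",im[:,:,::-1]); 
    p=arm.camera_params(n); print(n,p)
E
```

```text
pics
{'clock': 0.0, 'joints': array([ 1.19239689,  0.43524928,  0.02497741,  1.57407634, -0.0115971 ,
        1.13399439, -0.07510705]), 'dq': array([ 2.41249814e-05, -2.00161260e-04, -9.69593861e-05,  1.23207712e-04,
       -1.79125007e-03,  6.19362564e-05,  2.21358164e-03]), 'joint_efforts': array([-1.14259938e-04, -6.67847300e+01,  9.85531993e-01, -3.14461076e+01,
       -6.03368925e-02,  4.28451528e-02,  1.59214947e-04]), 'position': array([ 0.17000338, -0.60091409,  0.22593671]), 'ee_rot': array([-3.11026087e+00, -4.31517759e-01,  5.71152691e-04]), 'force': array([ 0.62866525, -0.4166569 , -0.21012387]), 'ft_torque': array([-0.00728117,  0.01810286,  0.01716173]), 'width': 0.999344038576815}
side {'fovy': 56.268835624872004, 'cx': 324.3409362960259, 'cy': 198.87543750737666, 'k1': -0.07175901371574951, 'rvec': array([ 2.2684865 , -0.11462764,  0.02515312]), 'tvec': array([-0.53714647,  0.08274776,  1.0681538 ])}
top {'fovy': 43.75852951273535, 'cx': 316.85493679279597, 'cy': 202.1947962653765, 'k1': 0.05214392088836275, 'rvec': array([ 2.09774319, -2.12261846,  0.2309987 ]), 'tvec': array([-0.06694259,  0.55182458,  1.19909787])}
wrist {'fovy': 64.01963728541277, 'cx': 321.94088942911475, 'cy': 200.23104533643456, 'k1': -0.0406959998140885, 'mount': array([[ 1.46099260e-03, -9.63920438e-01, -2.66186503e-01,
         7.16267639e-02],
       [ 9.99998851e-01,  1.30054153e-03,  7.79049127e-04,
        -1.09682844e-03],
       [-4.04754774e-04, -2.66187336e-01,  9.63921230e-01,
        -1.57825685e-01],
       [ 0.00000000e+00,  0.00000000e+00,  0.00000000e+00,
         1.00000000e+00]])}
```

View pics/side0.png

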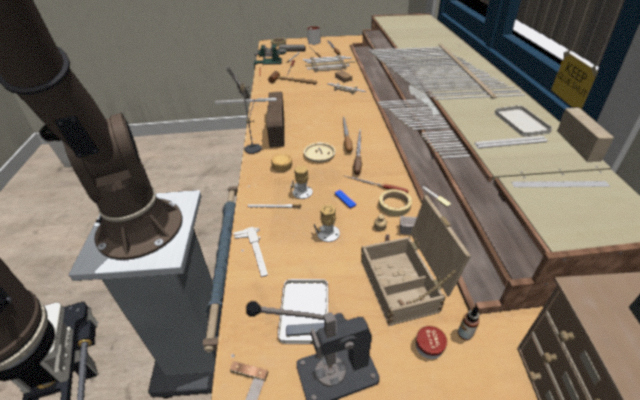

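View pics/top0.png

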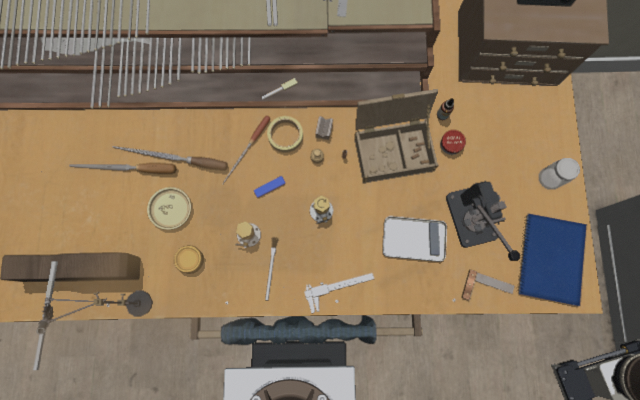

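View pics/wrist0.png

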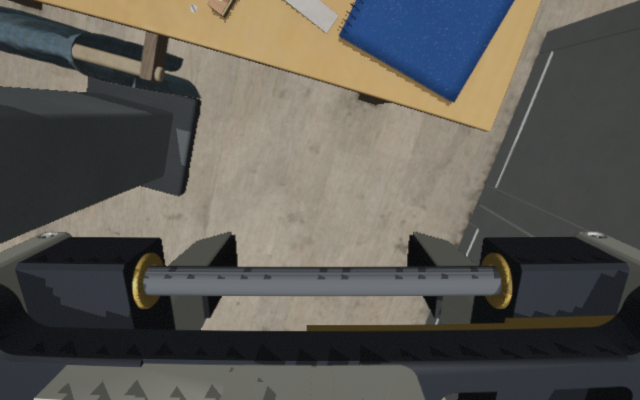

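The two caps show in the top view at about (246,232) and (321,207). The tray is at (415,240), with the grey strip at its right end (434,238). I'll crop in close on the caps.

```bash
cat > h.py <<'E'
import numpy as np, cv2
from cell import arm
from scipy.spatial.transform import Rotation as R
def cam(n, st=None):
    p=arm.camera_params(n); f=200/np.tan(np.radians(p['fovy']/2))
    if 'mount' in p:
        T=np.eye(4); T[:3,:3]=R.from_rotvec(st['ee_rot']).as_matrix(); T[:3,3]=st['position']
        M=T@p['mount']   # cam->world
    else:
        W=np.eye(4); W[:3,:3]=R.from_rotvec(p['rvec']).as_matrix(); W[:3,3]=p['tvec']; M=np.linalg.inv(W)
    return f,p['cx'],p['cy'],p['k1'],M
def slopes(c,u,v):
    f,cx,cy,k,M=c
    x=(np.asarray(u,float)-cx)/f; y=(np.asarray(v,float)-cy)/f
    r=np.hypot(x,y); q=r.copy()
    for _ in range(20): q=r/(1+k*q*q)
    s=np.where(r>0,q/np.maximum(r,1e-12),1)
    return x*s,y*s
def pts(c,u,v,d):
    x,y=slopes(c,u,v); P=np.stack([x*d,y*d,np.asarray(d,float)],-1)
    return P@c[4][:3,:3].T+c[4][:3,3]
def onz(c,u,v,z):
    x,y=slopes(c,u,v); D=np.stack([x,y,np.ones_like(x)],-1)@c[4][:3,:3].T; o=c[4][:3,3]
    return o+D*((z-o[2])/D[...,2])[...,None]
def proj(c,P):
    f,cx,cy,k,M=c; W=np.linalg.inv(M); q=np.asarray(P,float)@W[:3,:3].T+W[:3,3]
    x=q[...,0]/q[...,2]; y=q[...,1]/q[...,2]; s=1+k*(x*x+y*y)
    return np.stack([f*x*s+cx,f*y*s+cy],-1)
E
python3 - <<'E'
from h import *
im,d=arm.get_image("top"); im2,d2=arm.get_image("side")
a=cv2.resize(im[190:260,220:350],None,fx=6,fy=6,interpolation=cv2.INTER_CUBIC)
cv2.imwrite("pics/c1.png",a[:,:,::-1])
a=cv2.resize(im2[155:245,270:360],None,fx=6,fy=6,interpolation=cv2.INTER_CUBIC)
cv2.imwrite("pics/c2.png",a[:,:,::-1])
c=cam("top")
for l in ["cap_notched_hex","cap_plain_hex","tray","lead_strip","wax_cake","flux_brush"]:
    for m in arm.masks_of("top",l):
        P=pts(c,*np.nonzero(m['pixels'])[::-1],d[m['pixels']]); 
        print(l,round(m['conf'],2),np.round(m['rect']),np.round(P.mean(0),3),np.round(np.percentile(P[:,2],[5,50,95]),3))
E
```

```text
cap_notched_hex 0.7 [320. 206.  18.  16.] [ 0.537 -0.082  0.088] [0.066 0.092 0.097]
cap_plain_hex 0.74 [243. 233.  21.  20.] [0.475 0.103 0.092] [0.063 0.091 0.095]
tray 0.86 [415. 240.  66.  46.] [ 0.462 -0.316  0.011] [-0.001  0.003  0.015]
lead_strip 0.74 [438. 238.  16.  36.] [ 0.461 -0.371  0.021] [0.006 0.014 0.018]
lead_strip 0.55 [269. 189.  27.  20.] [0.604 0.051 0.011] [0.007 0.011 0.016]
wax_cake 0.66 [189. 261.  31.  27.] [0.414 0.249 0.036] [0.016 0.031 0.037]
flux_brush 0.72 [272. 265.  12.  60.] [0.418 0.044 0.014] [0.001 0.007 0.012]
flux_brush 0.68 [188. 259.  29.  31.] [0.414 0.249 0.035] [0.022 0.031 0.037]
```

View pics/c1.png

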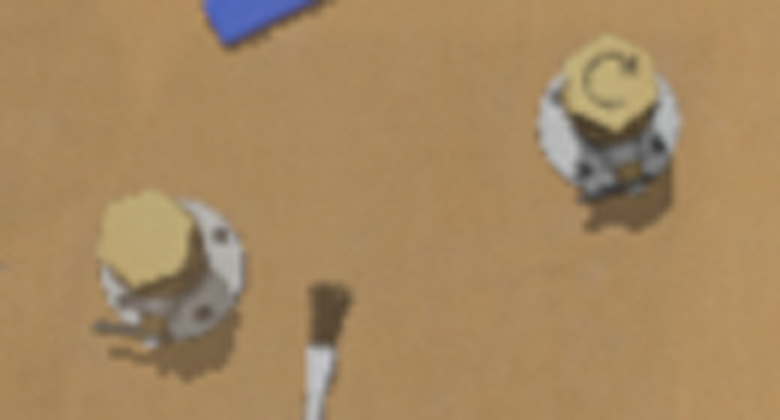

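View pics/c2.png

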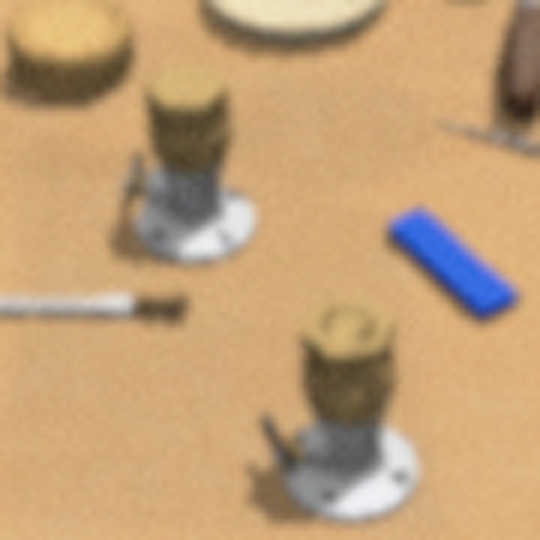

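The candidates are top view (321,207) with the engraved arrow, top view (246,232) with a bare top (plain cap), and the small brass knob at (317,156). The crop shows the clockwise arrow on (321,207), so that is the target, at about (0.537, -0.082). The blue bar at (269,188) is the look-alike strip, and the tray with the grey strip is at (415,240). Next I'll check obstacle heights and plan the hover.

```bash
cat >> h.py <<'E'
def plan(P,yaw_deg,n,st=None):
    """rows from present measured pose to TCP P, tool down with tool-x yaw, n equal rows"""
    st=st or arm.observe(); R0=R.from_rotvec(st['ee_rot']); p=st['position'].copy()
    x=np.array([np.cos(np.radians(yaw_deg)),np.sin(np.radians(yaw_deg)),0]); z=np.array([0,0,-1.])
    R1=R.from_matrix(np.stack([x,np.cross(z,x),z],1))
    rv=(R0.inv()*R1).as_rotvec(); dp=(np.array(P)-p)/n
    Rc=R0; 
    for i in range(n):
        print("row",np.round(Rc.inv().apply(dp),4),np.round(np.degrees(rv/n),2)); Rc=Rc*R.from_rotvec(rv/n)
def yaw(st): 
    x=R.from_rotvec(st['ee_rot']).apply([1,0,0]); return np.degrees(np.arctan2(x[1],x[0]))
E
python3 - <<'E'
from h import *
im,d=arm.get_image("top"); c=cam("top")
v,u=np.mgrid[0:400,0:640]; P=pts(c,u,v,d); ok=d>0
for x0,x1,y0,y1 in [(.15,.5,-.75,-.5),(.3,.7,-.6,-.42),(.35,.55,-.4,-.25),(.4,.6,-.25,-.13),(.57,.8,-.4,0.1),(.3,.48,-.2,0.1)]:
    m=ok&(P[...,0]>x0)&(P[...,0]<x1)&(P[...,1]>y0)&(P[...,1]<y1); print(x0,x1,y0,y1,np.round(np.max(P[...,2][m]),3), np.round(P[m][np.argmax(P[...,2][m])],3))
plan([.537,-.082,.30],15.8,12)
E
```

```text
0.15 0.5 -0.75 -0.5 0.47 [ 0.186 -0.561  0.47 ]
0.3 0.7 -0.6 -0.42 0.267 [ 0.391 -0.481  0.267]
0.35 0.55 -0.4 -0.25 0.023 [ 0.408 -0.394  0.023]
0.4 0.6 -0.25 -0.13 0.021 [ 0.458 -0.242  0.021]
0.57 0.8 -0.4 0.1 0.201 [ 0.774 -0.272  0.201]
0.3 0.48 -0.2 0.1 0.099 [0.476 0.089 0.099]
row [ 0.0412 -0.0333 -0.0061] [ 0.  0. -0.]
row [ 0.0412 -0.0333 -0.0061] [ 0.  0. -0.]
row [ 0.0412 -0.0333 -0.0061] [ 0.  0. -0.]
row [ 0.0412 -0.0333 -0.0061] [ 0.  0. -0.]
row [ 0.0412 -0.0333 -0.0061] [ 0.  0. -0.]
row [ 0.0412 -0.0333 -0.0061] [ 0.  0. -0.]
row [ 0.0412 -0.0333 -0.0061] [ 0.  0. -0.]
row [ 0.0412 -0.0333 -0.0061] [ 0.  0. -0.]
row [ 0.0412 -0.0333 -0.0061] [ 0.  0. -0.]
row [ 0.0412 -0.0333 -0.0061] [ 0.  0. -0.]
row [ 0.0412 -0.0333 -0.0061] [ 0.  0. -0.]
row [ 0.0412 -0.0333 -0.0061] [ 0.  0. -0.]
```

```bash
python3 -m pendant '[[[0,0,-0.055],[0,0,0],0.09],[[0,0,-0.055],[0,0,0],0.09],[[0.042,-0.034,0],[0,0,0],0.09],[[0.042,-0.034,0],[0,0,0],0.09],[[0.042,-0.034,0],[0,0,0],0.09],[[0.042,-0.034,0],[0,0,0],0.09],[[0.042,-0.034,0],[0,0,0],0.09],[[0.042,-0.034,0],[0,0,0],0.09]]'
python3 - <<'E'
from h import *
st=arm.observe(); print(st['joints'],yaw(st)); plan([.537,-.07,.30],80,7)
E
```

```text
clock: 1.6
position: [0.3579, -0.335, 0.337]
ee_rot: [3.111, 0.431, 0.001]
force: [1.1, -0.3, 0.0]
width: 0.985
[ 0.77569307  0.14522415 -0.15306005  1.70206345  0.02311407  1.2952693
 -0.67724379] 15.791011642888362
row [ 0.0349 -0.0295  0.0053] [ 0.01  0.   -9.17]
row [ 0.0392 -0.0235  0.0053] [ 0.01  0.   -9.17]
row [ 0.0424 -0.017   0.0053] [ 0.01  0.   -9.17]
row [ 0.0446 -0.01    0.0053] [ 0.01  0.   -9.17]
row [ 0.0456 -0.0028  0.0053] [ 0.01  0.   -9.17]
row [0.0455 0.0045 0.0053] [ 0.01  0.   -9.17]
row [0.0442 0.0117 0.0053] [ 0.01  0.   -9.17]
```

```bash
python3 -m pendant '[[[0.035,-0.0295,0.005],[0,0,-9],0.09],[[0.039,-0.0235,0.005],[0,0,-9],0.09],[[0.042,-0.017,0.005],[0,0,-9],0.09],[[0.045,-0.01,0.005],[0,0,-9],0.09],[[0.046,-0.003,0.005],[0,0,-9],0.09],[[0.045,0.0045,0.005],[0,0,-9],0.09],[[0.044,0.0117,0.005],[0,0,-9],0.09],[[0,0,0],[0,0,0],0.09]]'
python3 - <<'E'
from h import *
st=arm.observe(); print(st['position'],st['joints'],yaw(st))
im,d=arm.get_image("wrist"); cv2.imwrite("pics/w1.png",im[:,:,::-1]); np.savez("w1.npz",im=im,d=d,pos=st['position'],rot=st['ee_rot'])
E
```

```text
clock: 2.6
position: [0.5392, -0.0693, 0.3013]
ee_rot: [-2.419, -2.002, -0.002]
force: [-0.1, -1.1, -0.5]
width: 0.984
[ 0.53923731 -0.06925543  0.30127129] [ 0.40901583  0.29392596 -0.4914123   1.62642909  0.14183863  1.25726422
 -0.29658034] 79.21730005610618
```

View pics/w1.png

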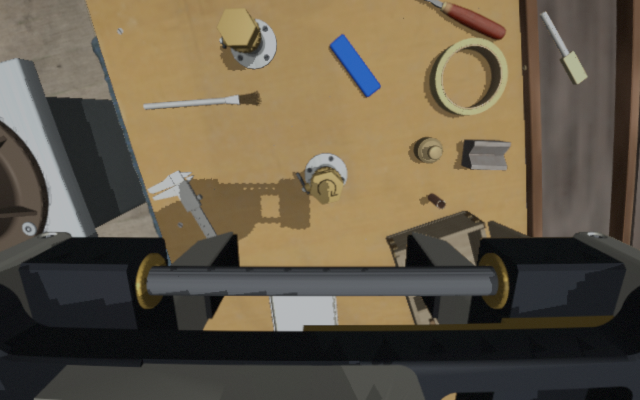

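The nicked cap with its arrow is at wrist pixel (327,188), and the plain cap is at (240,32). Next I'll fit the hex centre and orientation.

```bash
cat >> h.py <<'E'
def hexfit(P,zt,r0):
    """P world points (N,3); top points near zt; fit hex 36 AF by template"""
    T=P[np.abs(P[:,2]-zt)<0.004][:,:2]
    return T
E
python3 - <<'E'
from h import *
z=np.load("w1.npz"); st=dict(position=z['pos'],ee_rot=z['rot']); c=cam("wrist",st); d=z['d']
v,u=np.mgrid[0:400,0:640]; P=pts(c,u,v,d)
m=(d>0)&(np.hypot(P[...,0]-.537,P[...,1]+.082)<.05)&(P[...,2]>.06)
print(m.sum(),np.round(np.percentile(P[m][:,2],[1,10,50,80,90,99]),4))
zt=np.percentile(P[m][:,2],80)
t=m&(P[...,2]>zt-.004); T=P[t]; print(t.sum(),T.mean(0))
rr=cv2.minAreaRect((T[:,:2]*1e4).astype(np.float32)); print(rr)
for a in range(0,60,5):
    pass
n=[(a,np.ptp(T[:,:2]@[np.cos(np.radians(a)),np.sin(np.radians(a))])) for a in range(0,180,5)]
print([(a,round(x*1e3,1)) for a,x in n])
im=z['im']; cv2.imwrite("pics/w1c.png",cv2.resize(im[145:225,285:365],None,fx=7,fy=7,interpolation=cv2.INTER_CUBIC)[:,:,::-1])
E
```

```text
32517 [0.0915 0.3797 0.406  0.4125 0.4152 0.4176]
13004 [ 0.5439526  -0.04413995  0.41264247]
((5467.8076171875, -456.0610656738281), (111.49182891845703, 719.5934448242188), 72.74752807617188)
[(0, np.float64(69.6)), (5, np.float64(67.8)), (10, np.float64(65.4)), (15, np.float64(62.5)), (20, np.float64(59.2)), (25, np.float64(55.4)), (30, np.float64(51.2)), (35, np.float64(46.9)), (40, np.float64(42.6)), (45, np.float64(38.2)), (50, np.float64(33.7)), (55, np.float64(28.9)), (60, np.float64(23.8)), (65, np.float64(18.7)), (70, np.float64(13.5)), (75, np.float64(11.2)), (80, np.float64(12.2)), (85, np.float64(15.8)), (90, np.float64(20.8)), (95, np.float64(26.4)), (100, np.float64(31.8)), (105, np.float64(37.0)), (110, np.float64(41.9)), (115, np.float64(46.5)), (120, np.float64(50.9)), (125, np.float64(55.1)), (130, np.float64(58.9)), (135, np.float64(62.2)), (140, np.float64(65.2)), (145, np.float64(67.6)), (150, np.float64(69.5)), (155, np.float64(70.9)), (160, np.float64(71.7)), (165, np.float64(72.0)), (170, np.float64(71.8)), (175, np.float64(71.0))]
```

View pics/w1c.png

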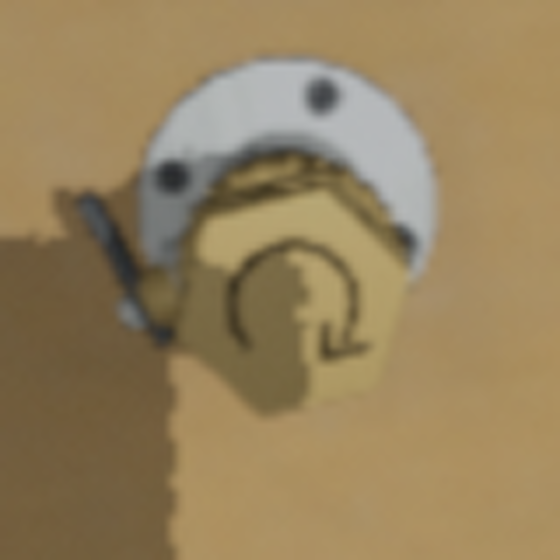

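```bash
cat >> h.py <<'E'
def fit(c,d,near,rad=.04,zmax=.14,AF=.036,show=None,im=None):
    v,u=np.mgrid[0:400,0:640]; P=pts(c,u,v,d)
    m=(d>0)&(np.hypot(P[...,0]-near[0],P[...,1]-near[1])<rad)&(P[...,2]>.07)&(P[...,2]<zmax)
    zt=np.median(P[...,2][m]); zt=np.median(P[...,2][m&(P[...,2]>zt-.003)])
    t=(m&(np.abs(P[...,2]-zt)<.0035)).astype(np.uint8)
    S=8; v0,u0=np.argwhere(t).min(0)-8; v1,u1=np.argwhere(t).max(0)+9
    big=cv2.resize(t[v0:v1,u0:u1]*255,None,fx=S,fy=S,interpolation=cv2.INTER_LINEAR)>127
    def poly(q):
        a=np.radians(q[2]+60*np.arange(6)); r=AF/np.sqrt(3)
        W=np.stack([q[0]/1e3+r*np.cos(a),q[1]/1e3+r*np.sin(a),np.full(6,zt)],1)
        return proj(c,W)
    def cost(q):
        g=np.zeros(big.shape,np.uint8); p=(poly(q)-[u0,v0]+.5)*S-.5
        cv2.fillPoly(g,[np.round(p*16).astype(np.int32)],1,shift=4)
        return np.logical_xor(g>0,big).sum()/big.sum()
    from scipy.optimize import minimize
    c0=P[t>0].mean(0)*1e3; best=None
    for a in range(0,60,10):
        r=minimize(cost,[c0[0],c0[1],a],method='Nelder-Mead',options=dict(initial_simplex=[[c0[0],c0[1],a],[c0[0]+2,c0[1],a],[c0[0],c0[1]+2,a],[c0[0],c0[1],a+8]],xatol=.01,fatol=1e-5))
        if best is None or r.fun<best.fun: best=r
    if show:
        o=cv2.resize(im[v0-15:v1+15,u0-15:u1+15],None,fx=S,fy=S,interpolation=cv2.INTER_CUBIC)[:,:,::-1].copy()
        p=(poly(best.x)-[u0-15,v0-15]+.5)*S-.5; cv2.polylines(o,[np.round(p).astype(np.int32)],True,(0,0,255),1); cv2.imwrite(show,o)
    return best.x,best.fun,zt
E
python3 - <<'E'
from h import *
z=np.load("w1.npz"); st=dict(position=z['pos'],ee_rot=z['rot']); c=cam("wrist",st)
print(fit(c,z['d'],(.537,-.082),show="pics/w1f.png",im=z['im']))
im,d=arm.get_image("side"); print(fit(cam("side"),d,(.537,-.082)))
E
```

```text
(array([540.96226496, -83.37073021,   3.93881245]), np.float64(0.024650925635393787), np.float64(0.09221129245820087))
(array([542.11802709, -86.4777092 ,   3.96352334]), np.float64(0.09224049331963001), np.float64(0.09378375439221376))
```

View pics/w1f.png

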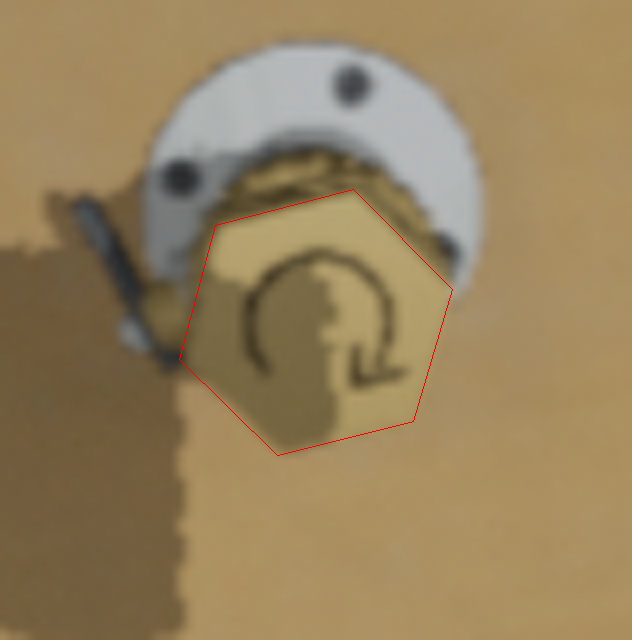

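The fit is excellent: centre (0.541, -0.083), corners at 3.9° + 60k, top at z 0.092. I'll turn to yaw 184, which leaves about 165° of clockwise travel, and come down to z≈0.19 for a close look.

Run:
```python
from h import *
plan([.541,-.0834,.19],183.9,10)
```

```text
row [-0.0009  0.0005  0.0112] [ -0.    -0.   -10.51]
row [-0.001   0.0003  0.0112] [ -0.    -0.   -10.51]
row [-0.0011  0.0001  0.0112] [ -0.    -0.   -10.51]
row [-0.0011 -0.0001  0.0112] [ -0.    -0.   -10.51]
row [-0.001  -0.0003  0.0112] [ -0.    -0.   -10.51]
row [-0.001  -0.0004  0.0112] [ -0.    -0.   -10.51]
row [-0.0009 -0.0006  0.0112] [ -0.    -0.   -10.51]
row [-0.0007 -0.0008  0.0112] [ -0.    -0.   -10.51]
row [-0.0006 -0.0009  0.0112] [ -0.    -0.   -10.51]
row [-0.0004 -0.001   0.0112] [ -0.    -0.   -10.51]
```

```bash
python3 -m pendant '[[[-0.001,0.0005,0.011],[0,0,-10.5],0.09],[[-0.001,0.0003,0.011],[0,0,-10.5],0.09],[[-0.001,0,0.011],[0,0,-10.5],0.09],[[-0.001,0,0.011],[0,0,-10.5],0.09],[[-0.001,-0.0003,0.011],[0,0,-10.5],0.09],[[-0.001,-0.0005,0.011],[0,0,-10.5],0.09],[[-0.001,-0.0006,0.011],[0,0,-10.5],0.09],[[-0.0007,-0.0008,0.011],[0,0,-10.5],0.09],[[-0.0006,-0.0009,0.011],[0,0,-10.5],0.09],[[-0.0004,-0.001,0.011],[0,0,-10.5],0.09]]'
python3 -m pendant '[[[0,0,0],[0,0,0],0.09],[[0,0,0],[0,0,0],0.09]]'
python3 - <<'E'
from h import *
st=arm.observe(); print(st['position'],st['joints'],yaw(st),R.from_rotvec(st['ee_rot']).apply([0,0,1]),st['force'],st['ft_torque'])
im,d=arm.get_image("wrist"); cv2.imwrite("pics/w2.png",im[:,:,::-1]); np.savez("w2.npz",im=im,d=d,pos=st['position'],rot=st['ee_rot'])
c=cam("wrist",st); print(fit(c,d,(.541,-.0834),show="pics/w2f.png",im=im))
print(plan([.541,-.0834,.12],183.9,1,st))
# tap height
v,u=np.mgrid[0:400,0:640]; P=pts(c,u,v,d); m=(d>0)&(np.hypot(P[...,0]-.541,P[...,1]+.0834)<.06)&(np.hypot(P[...,0]-.541,P[...,1]+.0834)>.026)&(P[...,2]<.11)
print(P[m][np.argsort(P[m][:,2])[-5:]])
E
```

```text
clock: 3.95
position: [0.5405, -0.0855, 0.1915]
ee_rot: [0.108, -3.14, 0.002]
force: [-0.1, -1.5, 0.6]
width: 0.981
clock: 4.2
position: [0.541, -0.0843, 0.1922]
ee_rot: [-0.095, 3.14, -0.001]
force: [0.7, 0.6, -0.0]
width: 0.98
[ 0.54098603 -0.08430077  0.19220648] [ 0.65757313  0.47380719 -0.83624916  1.76000442  0.39387755  1.08391572
  1.31890877] -176.535633738627 [ 3.53453580e-04 -5.53849381e-04 -9.99999784e-01] [ 0.73107436  0.64427252 -0.0269584 ] [ 0.14736551 -0.15745897  0.01910994]
(array([541.13258061, -83.98348911,   3.9625512 ]), np.float64(0.024502497582984208), np.float64(0.09214324528135098))
row [-0.      0.0009  0.0722] [-0.03  0.02 -0.44]
None
[[ 0.51297585 -0.0949351   0.03320308]
 [ 0.51183067 -0.09300727  0.03344258]
 [ 0.51478845 -0.09283994  0.03355553]
 [ 0.51470661 -0.09184814  0.03369838]
 [ 0.51163971 -0.09102598  0.03395349]]
```

View pics/w2.png

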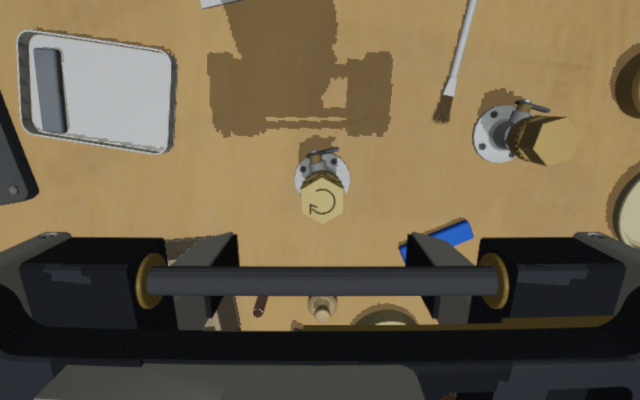

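View pics/w2f.png

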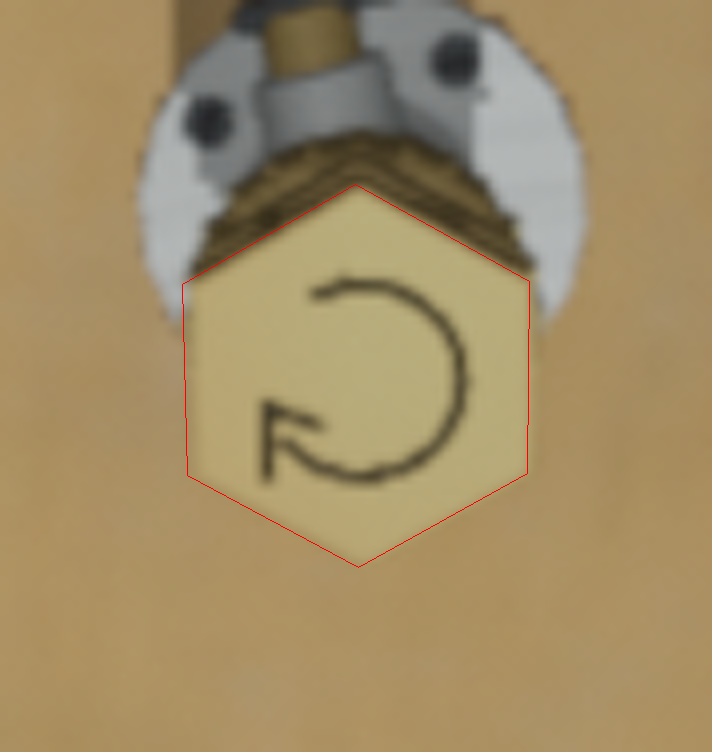

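The second fit from another yaw agrees to 0.6 mm, and the tap tops out at z 0.034, below the fingers. I'll descend so that the tips stay just above the skirt.

```bash
python3 -m pendant '[[[0,0.0005,0.04],[0,0,-0.4],0.09],[[0,0,0.04],[0,0,0],0.075],[[0,0,0.025],[0,0,0],0.06],[[0,0,0.01],[0,0,0],0.06],[[0,0,0],[0,0,0],0.06],[[0,0,0],[0,0,0],0.06]]' 5
python3 - <<'E'
from h import *
st=arm.observe(); print(st['position'],yaw(st),st['force'],st['ft_torque'],st['joints'][6],st['width']*.0918)
plan([.541,-.0838,.0725],183.9,1)
E
```

```text
clock: 5.0
position: [0.5419, -0.0829, 0.078]
ee_rot: [-0.114, 3.138, -0.001]
force: [0.4, -0.7, 0.6]
width: 0.655
[ 0.54186434 -0.08291491  0.07796727] -175.83530926299963 [ 0.35432737 -0.68930263  0.57303612] [ 0.1034628  -0.12664853  0.00642296] 1.207197122621701 0.06013405899132578
row [ 0.0009 -0.0008  0.0055] [-0.03  0.11  0.26]
```

```bash
python3 -m pendant '[[[0.0008,-0.0008,0.005],[0,0,0],0.06],[[0,0,0],[0,0,0],0.06]]' 5
python3 - <<'E'
from h import *
st=arm.observe(); print(st['position'],yaw(st),st['force'],st['ft_torque'],st['width']*.0918)
plan([.541,-.0838,.0725],183.9,1)
E
python3 -m pendant '[[[0,0,0],[0,0,0],0.045],[[0,0,0],[0,0,0],0.045]]' 5
python3 - <<'E'
from h import *
st=arm.observe(); print(st['position'],yaw(st),st['force'],st['ft_torque'],st['width']*.0918)
im,d=arm.get_image("wrist"); cv2.imwrite("pics/w3.png",im[:,:,::-1])
E
```

```text
clock: 5.25
position: [0.5401, -0.0841, 0.0717]
ee_rot: [0.114, -3.139, 0.001]
force: [-0.7, -0.1, 0.5]
width: 0.657
[ 0.54008804 -0.08411432  0.07171714] -175.82824609132345 [-0.74426468 -0.12411553  0.47094224] [ 0.12020085 -0.11281413 -0.01859297] 0.06027626279986778
row [-0.0009  0.0002 -0.0008] [-0.02 -0.01  0.27]
clock: 5.5
position: [0.5403, -0.0838, 0.0718]
ee_rot: [-0.115, 3.139, -0.0]
force: [0.2, -0.0, 0.3]
width: 0.507
[ 0.54032299 -0.08381674  0.07181913] -175.8064658266729 [ 0.16015347 -0.04847195  0.2663725 ] [ 0.10442195 -0.18028736  0.04212837] 0.04655654733907273
```

View pics/w3.png

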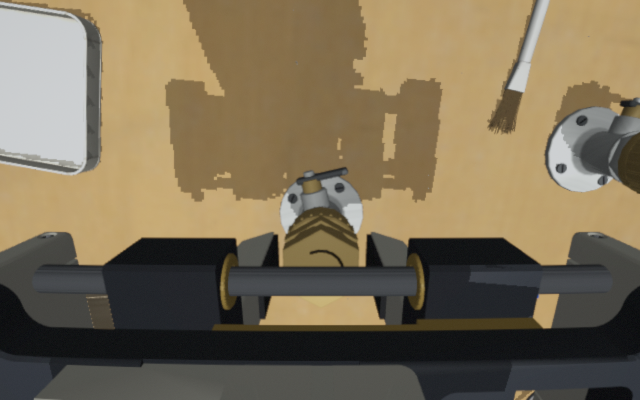

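The cap sits centred between the fingers (about col 320, gap cols 270–370). Closing lightly.

```bash
python3 -m pendant '[[[0,0,0],[0,0,0.2],0.03],[[0,0,0],[0,0,0],0.03],[[0,0,0],[0,0,0],0.03]]' 6
python3 - <<'E'
from h import *
st=arm.observe(); print(st['position'],yaw(st),st['force'],st['ft_torque'],st['width']*.0918)
E
```

```text
clock: 5.92
position: [0.5403, -0.0839, 0.0718]
ee_rot: [-0.109, 3.14, -0.0]
force: [-0.2, -0.4, -0.7]
width: 0.391
[ 0.54033372 -0.08385562  0.07176156] -176.00541674700762 [-0.16921917 -0.38354803 -0.69705535] [-0.06133715 -0.13209418 -0.00418153] 0.03593420153591162
```

The width reads 35.9 mm, so the fingers are on the flats. Now I'll feel the thread with a small clockwise turn.

```bash
python3 -m pendant '[[[0,0,0],[0,0,0],0.03],[[0,0,0],[0,0,3],0.03],[[0,0,0],[0,0,3],0.03],[[0,0,0],[0,0,3],0.03],[[0,0,0],[0,0,0],0.03]]' 14
cat > r.py <<'E'
from h import *
st=arm.observe(); print(st['position'],round(yaw(st),2),'F',np.round(st['force'],2),'T',np.round(st['ft_torque'],3),round(st['width']*91.8,2),'j7',round(st['joints'][6],2))
E
python3 r.py
```

```text
clock: 6.55
position: [0.5404, -0.0836, 0.0719]
ee_rot: [0.136, 3.138, 0.0]
force: [0.7, 0.1, 0.5]
width: 0.391
[ 0.54037453 -0.08362114  0.07185349] 175.03 F [0.65 0.08 0.5 ] T [ 0.201 -0.218 -0.033] 35.91 j7 1.07
```

```bash
python3 -m pendant '[[[0,0,0],[0,0,4],0.03],[[0,0,0],[0,0,4],0.03],[[0,0,0],[0,0,0],0.03]]'; python3 r.py; python3 -m pendant '[[[0,0,0],[0,0,3],0.03],[[0,0,0],[0,0,3],0.03],[[0,0,0],[0,0,0],0.03]]'; python3 r.py
```

```text
clock: 6.92
position: [0.5404, -0.0837, 0.0718]
ee_rot: [0.353, 3.121, -0.0]
force: [0.2, 0.3, 1.1]
width: 0.388
[ 0.54037946 -0.08365198  0.07182922] 167.1 F [0.21 0.25 1.08] T [ 0.165 -0.208 -0.041] 35.64 j7 0.95
clock: 7.3
position: [0.5404, -0.0837, 0.0718]
ee_rot: [0.515, 3.099, 0.0]
force: [0.7, 0.2, 0.9]
width: 0.392
[ 0.54036687 -0.08372344  0.07178958] 161.13 F [0.68 0.21 0.9 ] T [ 0.218 -0.222 -0.043] 36.02 j7 0.87
```

```bash
for i in 1 2; do python3 -m pendant '[[[0,0,0],[0,0,3],0.03],[[0,0,0],[0,0,3],0.03],[[0,0,0],[0,0,0],0.03]]' >/dev/null; python3 r.py; done
python3 - <<'E'
from h import *
st=arm.observe();im,d=arm.get_image("side"); print(fit(cam("side"),d,(.541,-.084)) )
cv2.imwrite("pics/s3.png",cv2.resize(im[130:260,260:400],None,fx=5,fy=5,interpolation=cv2.INTER_CUBIC)[:,:,::-1])
im,d=arm.get_image("wrist"); cv2.imwrite("pics/w4.png",cv2.resize(im[160:360,220:420],None,fx=3,fy=3,interpolation=cv2.INTER_CUBIC)[:,:,::-1])
E
```

```text
[ 0.54039696 -0.08378138  0.07195079] 155.14 F [-1.03  1.01  4.  ] T [ 0.129 -0.029  0.069] 35.88 j7 0.78
[ 0.54053599 -0.08368033  0.07221608] 149.14 F [-1.62  0.75  6.38] T [0.147 0.141 0.067] 35.67 j7 0.69
(array([549.38269588, -93.57627015,  -3.98420591]), np.float64(2.0097560975609756), np.float64(0.09433452557734356))
```

View pics/w4.png

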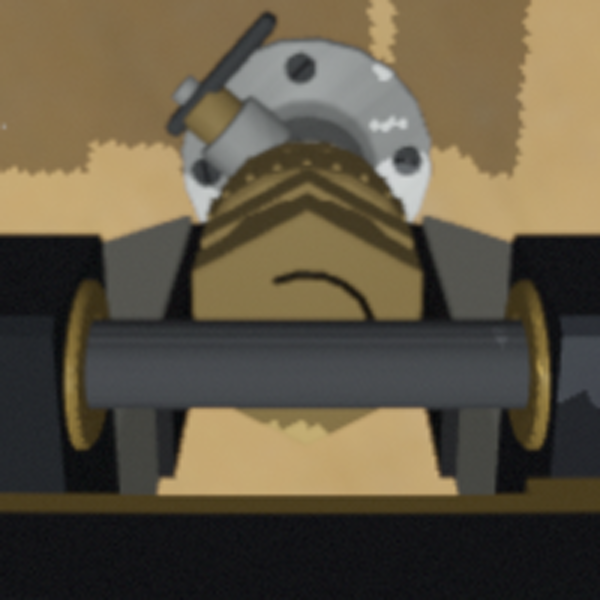

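View pics/s3.png

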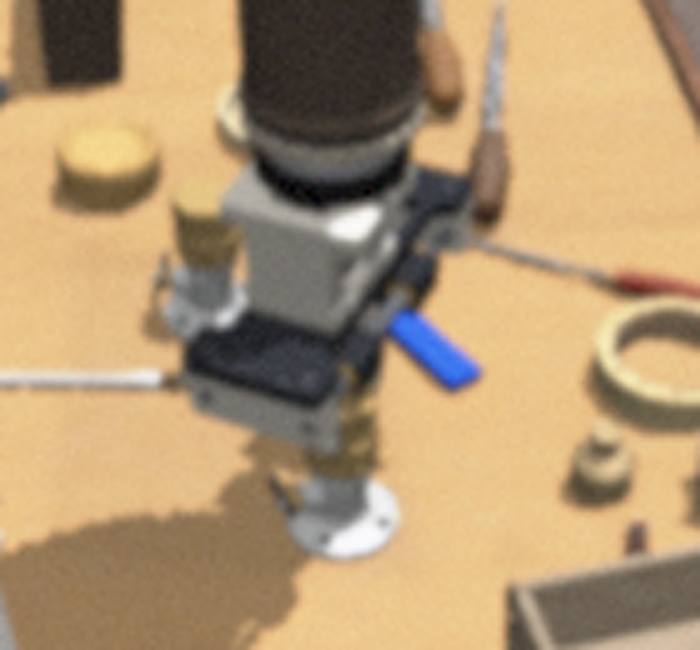

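The cap turns with the jaws, and the axial play is used up at about 27°, with an upward push of 6 N now. I'll relieve it by lifting 1 mm and reading the force.

```bash
python3 -m pendant '[[[0,0,-0.0006],[0,0,0],0.03],[[0,0,0],[0,0,0],0.03]]' >/dev/null; python3 r.py;  python3 -m pendant '[[[0,0,-0.0006],[0,0,0],0.03],[[0,0,0],[0,0,0],0.03]]' >/dev/null; python3 r.py
```

```text
[ 0.54044676 -0.08372792  0.07236925] 149.09 F [0.66 0.71 3.87] T [ 0.252 -0.227  0.006] 35.59 j7 0.69
[ 0.54021332 -0.08386857  0.07279185] 149.01 F [0.77 0.37 0.63] T [ 0.151 -0.326 -0.004] 35.7 j7 0.69
```

```bash
python3 -m pendant '[[[0,0,-0.0002],[0,0,4],0.03],[[0,0,-0.0002],[0,0,4],0.03],[[0,0,-0.0002],[0,0,4],0.03],[[0,0,-0.0002],[0,0,4],0.03],[[0,0,0],[0,0,0],0.03]]' >/dev/null; python3 r.py;  python3 -m pendant '[[[0,0,-0.0002],[0,0,4],0.03],[[0,0,-0.0002],[0,0,4],0.03],[[0,0,-0.0002],[0,0,4],0.03],[[0,0,0],[0,0,0],0.03]]' >/dev/null; python3 r.py
```

```text
[ 0.54013783 -0.08378305  0.07365032] 133.04 F [0.18 1.16 0.74] T [ 0.124 -0.29  -0.019] 35.66 j7 0.46
[ 0.54036459 -0.08370769  0.07435001] 121.12 F [1.35 1.15 1.44] T [ 0.188 -0.412 -0.009] 35.99 j7 0.29
```

```bash
python3 -m pendant '[[[0,0,-0.0002],[0,0,4],0.03],[[0,0,-0.0002],[0,0,4],0.03],[[0,0,-0.0002],[0,0,4],0.03],[[0,0,-0.0002],[0,0,4],0.03],[[0,0,0],[0,0,0],0.03]]' >/dev/null; python3 r.py;  python3 -m pendant '[[[0,0,-0.0002],[0,0,4],0.03],[[0,0,-0.0002],[0,0,4],0.03],[[0,0,-0.0002],[0,0,4],0.03],[[0,0,0],[0,0,0],0.03]]' >/dev/null; python3 r.py
```

```text
[ 0.54059884 -0.08355593  0.07529851] 105.16 F [1.28 2.69 2.58] T [ 0.427 -0.507 -0.021] 35.82 j7 0.06
[ 0.54081855 -0.08350703  0.07601126] 93.19 F [2.7  2.21 3.89] T [ 0.463 -0.647  0.016] 35.9 j7 -0.11
```

```bash
python3 -m pendant '[[[0.0003,0.0003,-0.0005],[0,0,0],0.03],[[0.0002,0.0002,-0.0003],[0,0,0],0.03],[[0,0,0],[0,0,0],0.03]]' >/dev/null; python3 r.py;  python3 -m pendant '[[[0,0,-0.00022],[0,0,4],0.03],[[0,0,-0.00022],[0,0,4],0.03],[[0,0,-0.00022],[0,0,4],0.03],[[0,0,0],[0,0,0],0.03]]' >/dev/null; python3 r.py
```

```text
[ 0.54071013 -0.08345325  0.07628996] 93.03 F [ 3.75  1.32 -1.76] T [ 0.19  -0.95  -0.066] 36.13 j7 -0.12
[ 0.5407583  -0.08316132  0.0771366 ] 81.05 F [ 2.87  1.88 -1.35] T [ 0.391 -0.786  0.   ] 35.52 j7 -0.29
```

```bash
python3 -m pendant '[[[0,0.0001,-0.0002],[0,0,4],0.03],[[0,0.0001,-0.0002],[0,0,4],0.03],[[0,0.0001,-0.0002],[0,0,4],0.03],[[0,0.0001,-0.0002],[0,0,4],0.03],[[0,0,0],[0,0,0],0.03]]' >/dev/null; python3 r.py;  python3 -m pendant '[[[0,0,-0.0002],[0,0,4],0.03],[[0,0,-0.0002],[0,0,4],0.03],[[0,0,-0.0002],[0,0,4],0.03],[[0,0,0],[0,0,0],0.03]]' >/dev/null; python3 r.py
```

```text
[ 0.54126653 -0.08334522  0.07807329] 65.12 F [ 2.88  1.76 -0.02] T [ 0.327 -0.86   0.041] 35.77 j7 -0.52
[ 0.54140808 -0.08337382  0.07879064] 53.15 F [3.02 1.91 1.29] T [ 0.351 -0.917 -0.007] 35.68 j7 -0.69
```

```bash
python3 -m pendant '[[[0,0,-0.0004],[0,0,4],0.03],[[0,0,-0.0003],[0,0,4],0.03],[[0,0,-0.0002],[0,0,4],0.03],[[0,0,-0.0002],[0,0,4],0.03],[[0,0,0],[0,0,0],0.03]]' >/dev/null; python3 r.py;  python3 -m pendant '[[[0,0,-0.0002],[0,0,4],0.03],[[0,0,-0.0002],[0,0,4],0.03],[[0,0,-0.0002],[0,0,4],0.03],[[0,0,-0.0002],[0,0,4],0.03],[[0,0,0],[0,0,0],0.03]]' >/dev/null; python3 r.py
```

```text
[ 0.54165711 -0.08351081  0.07989402] 37.17 F [5.15 1.83 1.7 ] T [ 0.332 -1.148  0.107] 35.82 j7 -0.92
[ 0.54185973 -0.08367922  0.08085233] 21.16 F [4.67 0.13 3.14] T [ 0.135 -1.213  0.053] 35.8 j7 -1.15
```

```bash
python3 -m pendant '[[[0.0003,0,-0.0004],[0,0,4],0.03],[[0.0003,0,-0.0004],[0,0,4],0.03],[[0.0002,0,-0.0004],[0,0,4],0.03],[[0,0,-0.0004],[0,0,4],0.03],[[0,0,0],[0,0,0],0.03]]' >/dev/null; python3 r.py;  python3 -m pendant '[[[0,0,-0.0006],[0,0,0],0.03],[[0,0,-0.0006],[0,0,0],0.03],[[0,0,0],[0,0,0],0.03]]' >/dev/null; python3 r.py
```

```text
[ 0.54189135 -0.0837681   0.082095  ] 5.16 F [ 4.86 -1.12  0.69] T [-0.261 -1.049  0.03 ] 35.8 j7 -1.38
[ 0.54125414 -0.08397676  0.08299902] 5.03 F [ 3.82 -4.09 -2.67] T [-0.871 -0.703  0.026] 35.98 j7 -1.38
```

```bash
python3 -m pendant '[[[0.0003,0.0003,-0.0005],[0,0,2],0.03],[[0.0002,0.0002,-0.0003],[0,0,2],0.03],[[0,0,0],[0,0,0],0.03],[[0,0,0],[0,0,0],0.03]]' >/dev/null; python3 r.py
python3 - <<'E'
from h import *
st=arm.observe();im,d=arm.get_image("side"); 
cv2.imwrite("pics/s5.png",cv2.resize(im[180:260,280:380],None,fx=7,fy=7,interpolation=cv2.INTER_CUBIC)[:,:,::-1])
im,d=arm.get_image("wrist"); cv2.imwrite("pics/w5.png",cv2.resize(im[160:360,220:420],None,fx=3,fy=3,interpolation=cv2.INTER_CUBIC)[:,:,::-1])
E
```

```text
[ 0.54196197 -0.08340558  0.08400891] 1.03 F [ 0.7  -1.94 -1.  ] T [-0.399 -0.075 -0.053] 35.67 j7 -1.44
```

View pics/w5.png

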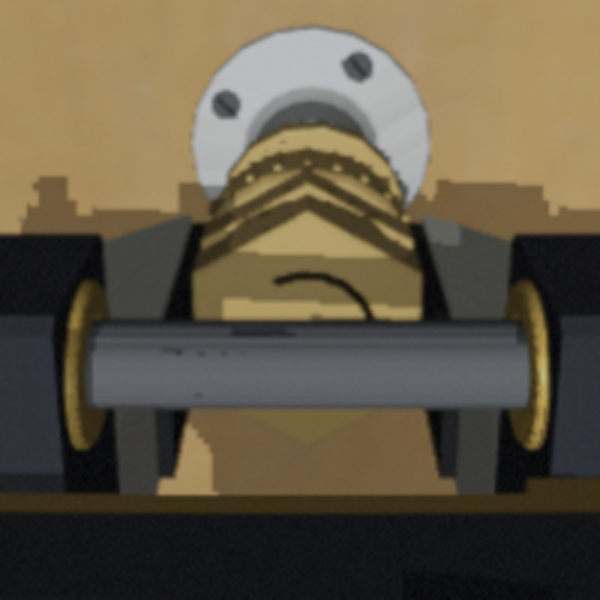

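View pics/s5.png

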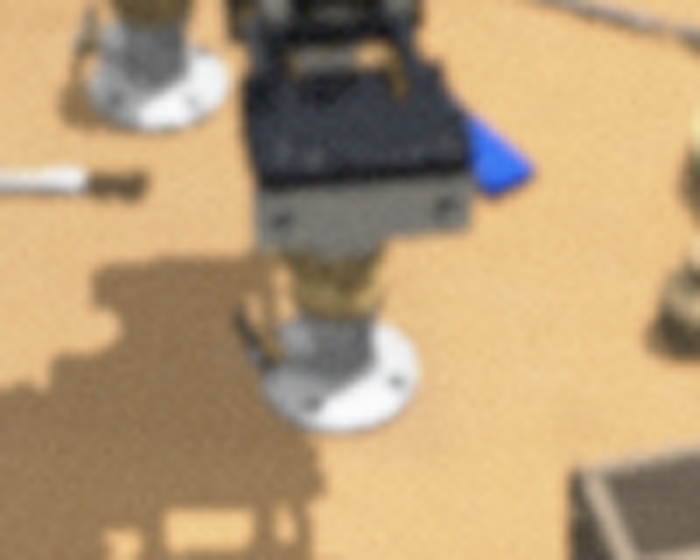

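The cap still sits identically in the jaws, about 12 mm higher, with the shoulder disc showing below it. It has turned 183° (3.2 rad) and forces are low, so I'll try lifting straight.

```bash
for i in 1 2; do python3 -m pendant '[[[0,0,-0.0007],[0,0,0],0.03],[[0,0,-0.0007],[0,0,0],0.03],[[0,0,0],[0,0,0],0.03]]' >/dev/null; python3 r.py; done
```

```text
[ 0.54234011 -0.08332085  0.08549921] 1.01 F [ 0.02 -0.26 -1.5 ] T [0.016 0.049 0.026] 35.77 j7 -1.44
[ 0.54244167 -0.08362101  0.08695421] 0.99 F [-0.31  0.24 -0.62] T [0.002 0.03  0.009] 35.98 j7 -1.44
```

It's free, with only the cap's weight on the tool. Lifting clear.

```bash
python3 -m pendant '[[[0,0,-0.004],[0,0,0],0.03],[[0,0,-0.004],[0,0,0],0.03],[[0,0,-0.006],[0,0,0],0.03],[[0,0,-0.006],[0,0,0],0.03]]' >/dev/null; python3 r.py; python3 -m pendant '[[[0,0,-0.01],[0,0,0],0.03],[[0,0,-0.015],[0,0,0],0.03],[[0,0,-0.02],[0,0,0],0.03],[[0,0,-0.02],[0,0,0],0.03],[[0,0,0],[0,0,0],0.03]]' 20 >/dev/null; python3 r.py
python3 - <<'E'
from h import *
st=arm.observe()
im,d=arm.get_image("wrist"); cv2.imwrite("pics/w6.png",im[:,:,::-1])
im,d=arm.get_image("side"); cv2.imwrite("pics/s6.png",cv2.resize(im[130:350,240:400],None,fx=3,fy=3)[:,:,::-1])
im,d=arm.get_image("top");c=cam("top"); np.savez("t6.npz",im=im,d=d)
for l in ["tray","lead_strip"]:
    for m in arm.masks_of("top",l):
        P=pts(c,*np.nonzero(m['pixels'])[::-1],d[m['pixels']]); print(l,m['conf'],m['rect'],P.mean(0))
        q=np.argwhere(m['pixels'])[:,::-1]; W=onz(c,q[:,0],q[:,1],.016 if l=='tray' else .013)
        print(cv2.minAreaRect((W[:,:2]*1e3).astype(np.float32)))
E
```

```text
[ 0.54249769 -0.08366236  0.10743697] 0.99 F [ 0.08 -0.07 -1.12] T [ 0.011  0.006 -0.004] 35.67 j7 -1.45
[ 0.54363286 -0.08374355  0.17393092] 0.99 F [ 0.25  0.04 -0.36] T [ 0.008  0.006 -0.007] 35.66 j7 -1.45
tray 0.6 [415.5, 236.6, 66.0, 47.5] [ 0.46382695 -0.31720978  0.00721118]
((462.05084228515625, -322.33685302734375), (163.70541381835938, 105.99504089355469), 83.28478240966797)
lead_strip 0.6 [435.1, 238.2, 12.5, 34.7] [ 0.46265831 -0.37397959  0.01397341]
((462.2669982910156, -372.7361755371094), (26.890918731689453, 80.51079559326172), 88.94019317626953)
lead_strip 0.48 [268.0, 189.2, 23.7, 18.3] [0.59795717 0.05758979 0.02736701]
((601.3067626953125, 59.23017120361328), (26.808521270751953, 67.09917449951172), 26.81731414794922)
```

View pics/w6.png

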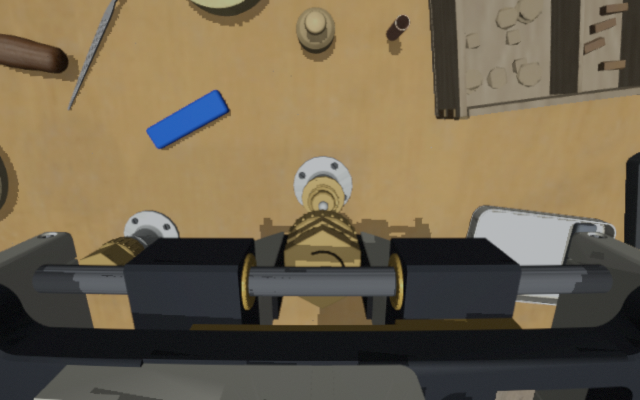

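View pics/s6.png

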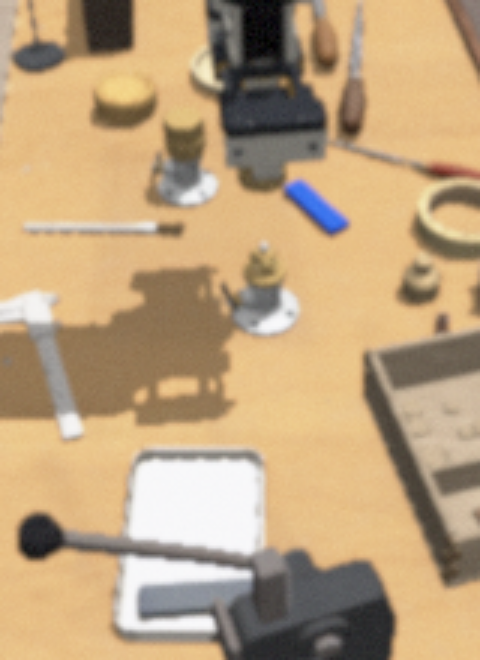

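The cap is off: the stub and seal pin are bare at wrist (323,195). The tray centre is about (0.462, -0.322), and the strip lies at its -y end. I'll aim for about (0.464, -0.302), with the jaws turned to lie along x so they stay away from the press. First I'll check nearby heights.

Run:
```python
from h import *
z=np.load("t6.npz"); d=z['d']; c=cam("top"); v,u=np.mgrid[0:400,0:640]; P=pts(c,u,v,d)
m=(d>0)&(P[...,2]>.05)&(P[...,0]>.3)&(P[...,0]<.62)&(P[...,1]<-.2)&(P[...,1]>-.55)
Q=P[m]; 
for y in np.arange(-.55,-.2,.025):
    s=Q[(Q[:,1]>=y)&(Q[:,1]<y+.025)]
    if len(s): print(round(y,3),len(s),np.round(s.min(0),3),np.round(s.max(0),3))
plan([.464,-.302,.15],80,8)
```

```text
-0.525 4 [ 0.483 -0.502  0.143] [ 0.489 -0.5    0.163]
-0.5 311 [ 0.382 -0.5    0.063] [ 0.57  -0.475  0.268]
-0.475 887 [ 0.382 -0.475  0.05 ] [ 0.583 -0.45   0.269]
-0.45 265 [ 0.478 -0.45   0.051] [ 0.577 -0.433  0.189]
-0.25 9 [ 0.618 -0.243  0.051] [ 0.62  -0.226  0.067]
-0.225 23 [ 0.613 -0.223  0.052] [ 0.62  -0.202  0.067]
row [-0.0102  0.0271  0.0027] [-0.01  0.01 -9.87]
row [-0.0147  0.025   0.0027] [-0.01  0.01 -9.87]
row [-0.0188  0.0221  0.0027] [-0.01  0.01 -9.87]
row [-0.0223  0.0185  0.0027] [-0.01  0.01 -9.87]
row [-0.0251  0.0144  0.0027] [-0.01  0.01 -9.87]
row [-0.0272  0.0099  0.0026] [-0.01  0.01 -9.87]
row [-0.0285  0.0051  0.0026] [-0.01  0.01 -9.87]
row [-0.029   0.0001  0.0026] [-0.01  0.01 -9.87]
```

```bash
python3 -m pendant '[[[-0.010,0.027,0.0025],[0,0,-10],0.03],[[-0.015,0.025,0.0025],[0,0,-10],0.03],[[-0.019,0.022,0.0025],[0,0,-10],0.03],[[-0.022,0.0185,0.0025],[0,0,-10],0.03],[[-0.025,0.0145,0.0025],[0,0,-10],0.03],[[-0.027,0.010,0.0025],[0,0,-10],0.03],[[-0.0285,0.005,0.0025],[0,0,-10],0.03],[[-0.029,0,0.0025],[0,0,-9],0.03],[[0,0,0],[0,0,0],0.03],[[0,0,0],[0,0,0],0.03]]' >/dev/null; python3 r.py
python3 - <<'E'
from h import *
st=arm.observe()
im,d=arm.get_image("wrist"); cv2.imwrite("pics/w7.png",im[:,:,::-1]); c=cam("wrist",st)
plan([.464,-.302,.035],80,3,st)
for q in [(.462,-.322,.002),(.464,-.302,.002),(.41,-.402,.016),(.41,-.242,.016)]: print(q,proj(c,np.array(q)))
E
```

```text
[ 0.46619876 -0.3015378   0.15138141] 79.91 F [ 0.64  0.74 -1.  ] T [-0.003 -0.111  0.005] 35.66 j7 0.23
row [-0.0003 -0.0007  0.0388] [-0.01 -0.02 -0.03]
row [-0.0003 -0.0007  0.0388] [-0.01 -0.02 -0.03]
row [-0.0003 -0.0007  0.0388] [-0.01 -0.02 -0.03]
(0.462, -0.322, 0.002) [321.73680078 208.52009638]
(0.464, -0.302, 0.002) [320.20733466 189.07906432]
(0.41, -0.402, 0.016) [285.81033572 293.35137365]
(0.41, -0.242, 0.016) [249.88774551 139.33735071]
```

View pics/w7.png

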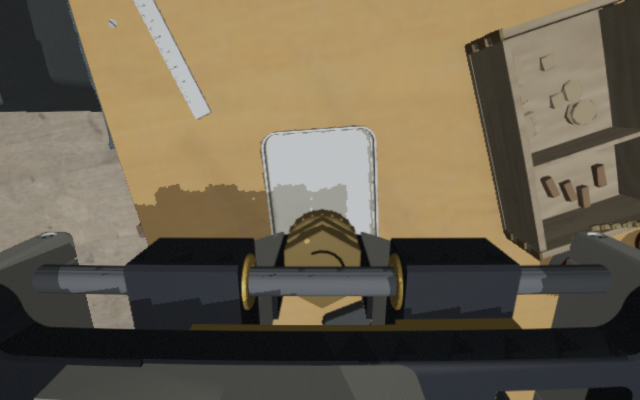

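```bash
python3 - <<'E'
from h import *
st=arm.observe(); c=cam("wrist",st)
U=np.array([264,374,268,377,320,348.]);V=np.array([140,133,200,200,129,313.]); print(np.round(onz(c,U,V,.016),4))
E
python3 -m pendant '[[[0,-0.001,0.04],[0,0,0],0.03],[[0,-0.001,0.04],[0,0,0],0.03],[[0,0,0.025],[0,0,0],0.03],[[0,0,0.014],[0,0,0],0.03],[[0,0,0],[0,0,0],0.03]]' >/dev/null; python3 r.py
```

```text
[[ 0.4228 -0.2445  0.016 ]
 [ 0.5218 -0.2556  0.016 ]
 [ 0.4142 -0.3003  0.016 ]
 [ 0.5164 -0.3182  0.016 ]
 [ 0.4745 -0.2437  0.016 ]
 [ 0.4705 -0.4363  0.016 ]]
[ 0.46434737 -0.30096623  0.03243388] 80.04 F [-0.4  -0.5  -0.35] T [-0.099 -0.07  -0.056] 35.63 j7 0.2
```

```bash
python3 -m pendant '[[[0,0,0.006],[0,0,0],0.03],[[0,0,0.004],[0,0,0],0.03],[[0,0,0.001],[0,0,0],0.03],[[0,0,0],[0,0,0],0.03]]' >/dev/null; python3 r.py; for i in 1 2 3; do python3 -m pendant '[[[0,0,0.001],[0,0,0],0.03],[[0,0,0],[0,0,0],0.03]]' >/dev/null; python3 r.py; done
```

```text
[ 0.46436104 -0.30187432  0.02207746] 79.99 F [ 0.47 -0.11 -1.11] T [-0.06  -0.043  0.007] 35.6 j7 0.2
[ 0.46430499 -0.30181598  0.02091028] 79.99 F [-0.22  0.16 -1.61] T [-0.04  -0.089  0.011] 35.49 j7 0.2
[ 0.46423958 -0.3017366   0.01981045] 79.99 F [ 0.57 -0.   -0.96] T [-0.038 -0.07   0.004] 35.46 j7 0.2
[ 0.46426031 -0.30172313  0.01879099] 80.0 F [-0.3  -0.03 -1.29] T [-0.054 -0.1   -0.041] 35.96 j7 0.2
```

```bash
for i in 1 2 3 4 5; do python3 -m pendant '[[[0,0,0.0006],[0,0,0],0.03],[[0,0,0],[0,0,0],0.03]]' >/dev/null; python3 r.py; done
```

```text
[ 0.46426891 -0.30176456  0.01824757] 80.0 F [-0.74 -0.26 -1.39] T [-0.018 -0.118 -0.004] 35.73 j7 0.2
[ 0.46427542 -0.30175766  0.01763458] 80.0 F [-0.62 -0.17 -1.04] T [-0.08  -0.107  0.04 ] 35.56 j7 0.2
[ 0.46428956 -0.30179429  0.01747707] 80.0 F [-1.72  0.74  4.64] T [0.134 0.238 0.05 ] 35.86 j7 0.2
[ 0.46432152 -0.30179556  0.01743589] 80.0 F [-4.36  2.8  12.33] T [0.446 0.801 0.033] 35.87 j7 0.2
[ 0.46432379 -0.30179345  0.01738818] 79.99 F [-5.8   3.03 19.81] T [ 0.73   1.232 -0.023] 35.86 j7 0.2
```

Contact came at TCP 0.0175, but I pressed on to 20 N. I'll back off and then release.

```bash
python3 -m pendant '[[[0,0,-0.0012],[0,0,0],0.03],[[0,0,0],[0,0,0],0.03]]' >/dev/null; python3 r.py
```

```text
[ 0.46444371 -0.30186917  0.01746911] 79.99 F [-2.61  1.08  7.44] T [0.24  0.377 0.007] 35.61 j7 0.2
```

```bash
python3 -m pendant '[[[0,0,-0.0005],[0,0,0],0.03],[[0,0,0],[0,0,0],0.03]]' >/dev/null; python3 r.py;  python3 -m pendant '[[[0,0,0],[0,0,0],0.036],[[0,0,0],[0,0,0],0.040],[[0,0,0],[0,0,0],0.05],[[0,0,0],[0,0,0],0.055],[[0,0,0],[0,0,0],0.06],[[0,0,0],[0,0,0],0.06]]' >/dev/null; python3 r.py
```

```text
[ 0.46440097 -0.30182288  0.01749411] 80.0 F [-1.35 -0.17  2.17] T [-0.065 -0.032  0.033] 36.25 j7 0.2
[ 0.46429764 -0.30176293  0.01758449] 80.0 F [-0.41  0.3   0.68] T [-0.009 -0.047 -0.029] 60.08 j7 0.2
```

Released. I'll withdraw straight up and check.

```bash
python3 -m pendant '[[[0,0,-0.005],[0,0,0],0.062],[[0,0,-0.02],[0,0,0],0.07],[[0,0,-0.04],[0,0,0],0.08],[[0,0,-0.05],[0,0,0],0.08],[[0,0,-0.05],[0,0,0],0.08],[[0.03,0,-0.02],[0,0,0],0.08],[[0.04,0,0],[0,0,0],0.08],[[0,0,0],[0,0,0],0.08]]' >/dev/null; python3 r.py
python3 - <<'E'
from h import *
st=arm.observe()
im,d=arm.get_image("wrist"); cv2.imwrite("pics/w8.png",im[:,:,::-1]); c=cam("wrist",st)
v,u=np.mgrid[0:400,0:640]; P=pts(c,u,v,d)
m=(d>0)&(np.hypot(P[...,0]-.464,P[...,1]+.302)<.04)&(P[...,2]>.025)&(P[...,2]<.1)
T=P[m&(P[...,2]>.033)]; print(T.mean(0),len(T)); A=np.c_[T[:,:2],np.ones(len(T))]; print('plane',np.linalg.lstsq(A,T[:,2],rcond=None)[0])
print(onz(c,np.array([0.]),np.array([0.]),0))
im,d=arm.get_image("top"); cv2.imwrite("pics/t8.png",im[:,:,::-1]);c=cam("top")
for l in ["tray","lead_strip","cap_notched","cap_plain","flux_brush","wax_cake","needle_file"]:
    for m in arm.masks_of("top",l): print(l,round(m['conf'],2),np.round(m['rect']))
E
```

```text
[ 0.4774437  -0.22934099  0.2034839 ] 80.29 F [ 0.51 -0.3   0.25] T [-0.072 -0.123  0.016] 79.67 j7 0.11
[ 0.46386527 -0.30120815  0.03785725] 896
plane [-0.00308882 -0.01997651  0.03327296]
[[0.17422648 0.01736785 0.        ]]
tray 0.62 [188. 259.  28.  28.]
lead_strip 0.71 [271. 188.  30.  18.]
lead_strip 0.39 [187. 260.  29.  24.]
cap_notched 0.75 [246. 230.  21.  20.]
cap_plain 0.6 [246. 230.  23.  21.]
flux_brush 0.46 [271. 266.  10.  59.]
wax_cake 0.77 [188. 260.  27.  26.]
wax_cake 0.44 [271. 267.  11.  63.]
needle_file 0.72 [258. 132.  24.  35.]
```

View pics/w8.png

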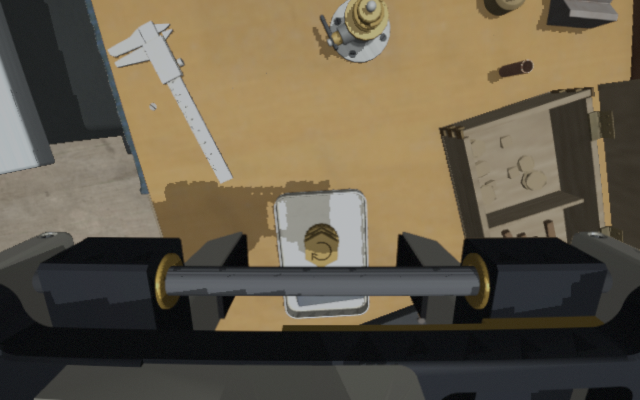

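View pics/t8.png

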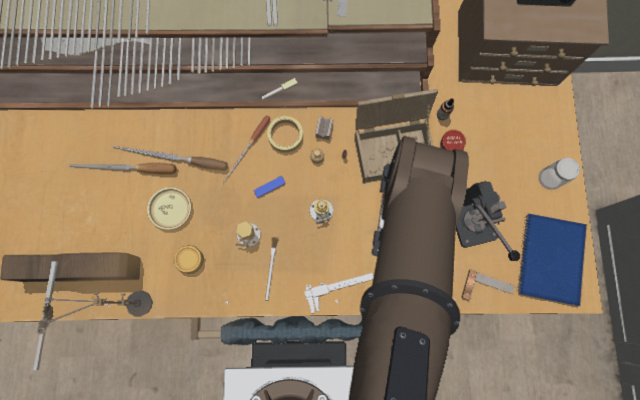

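The wrist view shows the cap upright at (322,243) in the tray, arrow up, top at z 0.038 and level, with the strip well behind it near row 295. One quick side check, then I'll hand in.

Run:
```python
from h import *
im,d=arm.get_image("side"); cv2.imwrite("pics/s8.png",cv2.resize(im[150:370,220:380],None,fx=3,fy=3)[:,:,::-1])
```

```text
(no output)
```

View pics/s8.png

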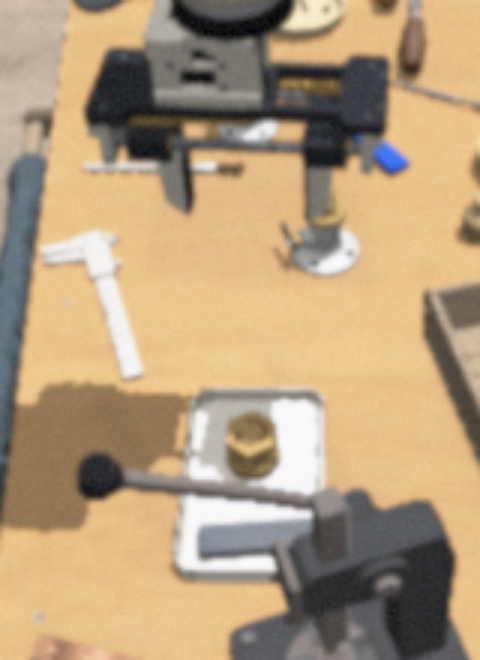

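The side crop shows the cap standing in the tray at (252,443), well clear of the grey strip at (250,538). The gripper is empty.

```bash
python3 -c "
from cell import arm
print(arm.sign_off(), arm.observe()['clock'])"
```

```text
the job is handed in; nothing more can be done
the job is handed in; nothing more can be done
```

The nicked cap, the one with the engraved clockwise arrow, is off the fuel-gas outlet and standing mouth down in the white tray. The job has been handed in; no verdict was reported.

- **Unscrewing:** I gripped the hex flats lightly at 14 N and turned the cap about 183° clockwise in one grip, climbing roughly 0.05 mm per degree. The highest vertical thread force I read was about 6.4 N, and side forces reached about 5 N. The cap then lifted off with only its own weight on the tool.
- **Set-down:** Contact with the tray came at the expected height. I then pressed on further than I meant to, to about 20 N (the limit is 55 N). I backed off to about 2 N before opening the fingers.
- **Last checks:** In the wrist and side pictures the cap is upright, with its top level to about 1° and about 38 mm above the bench. It stands about 20 mm from the tray's centre, roughly 40 mm clear of the lead strip. The plain cap was never touched, and the flux brush and wax cake showed at their starting places.
- **Checks that fell short:** In the last top picture the arm hid the tray, so the network's "tray" and "cap_notched" detections there were wrong (it marked the wax cake and the plain cap). I relied on the wrist depth and the side view instead. I did not locate the needle file at the start, so I did not measure whether it had moved, but nothing went near the objects behind the outlets.

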